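Pack the watercolour tin and tuck the carton shut

ROBOT

A 6-joint arm with a two-finger parallel gripper is mounted at the origin on the work surface. World frame = base frame: x ahead of the robot, y to its left, z up, the work surface at z = 0. Lengths are in m, angles in rad, forces in N, time in s.
With the tool pointing down it reaches from about 0.35 to 0.8 m from the base axis. Payload 7.3 kg.
Tool frame: the origin (TCP) lies between the finger pads; the fingertips stand 25 mm ahead of it and the grasp point (between the pads) lies 6 mm ahead of it (r.tip_extent is the distance from the TCP to the fingertips, in m); z points along the fingers, y is the line along which they close (so a half turn about z gives the same grasp; the last joint's range is limited). The gripper opens to 85 mm and grips with 20 to 120 N. Pads are 22 mm wide; open, the fingers measure 114 mm over their backs; the gripper's body (76 mm by 85 mm) begins 54 mm behind the grasp point. The pads swing forward as they close: fully open they stand 13 mm farther back than shut.
Start: joints at [1.147, 0.342, 1.524, -0, 1.275, -0.146], TCP at [0.144, 0.505, 0.256] pointing down, gripper open.
Joint ranges: [-2.53, 2.53], [-0.77, 2.02], [0.04, 2.7], [-1, 4.14], [0.28, 2.66], [-3.11, 3.11]. Speed limits (rad/s): [2.57, 2.57, 3.14, 3.14, 3.14, 3.14].

INTERFACE

Orientations are given as a unit quaternion [x, y, z, w].
In Python, from workcell import r, command_gripper, optics gives the robot as it stands. The module is installed in compiled form; this text tells all that it offers. Calls block until the motion is done:
- r.reach(position, orientation): joint-space move of the TCP to a pose.
- r.move_straight(position, orientation=None, speed=0.15, max_force=None): straight line of the TCP; orientation=None keeps the orientation; speed is the mean speed in m/s. With max_force (N) it stops when the force on the tool has changed by that much, and returns True; else False.
- r.movej(angles): joint-space move.
- command_gripper(opening, force=None): finger opening in m; force is the grip in N (None keeps the last); returns when the fingers have stopped.
- r.hold(seconds).
- r.solve_ik(position, orientation): joint angles nearest the present ones, or None.
- r.read_state(): the state.
- optics.get_image(name): name is "side" or "top" or "wrist"; returns (picture, depth): 480x640x3 uint8, red, green, blue; 480x640 float32, m along the optical axis (not along the pixel's ray), 0 where there is no reading.
- optics.camera_model(name): a dict with "K" (3x3 intrinsics, pixels), "k1" (the pictures are not rectified: a ray, as slopes to the right and down, at radius r is drawn at 1 + k1 r^2 times it, then the intrinsics apply), "R" (3x3) and "t" (3): a world point X has camera coordinates R X + t; the wrist camera has in their place "tool_from_camera" (4x4, takes a point from camera to tool coordinates, whose origin is the TCP and whose axes are the flange's). Camera axes: x right, y down, z forward; pixel columns grow to the right and rows downward; lengths in m; the calibration is good to about 2 mm. A picture is of the moment at which its call begins: read the wrist's pose just before it. camera_model takes no time and is no camera call.
A pose or a line that the arm cannot do raises r.PlanningError and nothing moves.
- r.finish_job(): hands the job in; it is judged then, once.
The state is a dict: "time_s": time; "joint_positions": joint angles; "dq": joint speeds; "tau": joint torques, N m; "eef_pos": TCP position; "eef_rot": TCP orientation; "contact_force": force on the tool from outside, world axes, zero at the start; "torque": the same for the moment, N m; "grip_width": finger opening in m; "grip_force": force on a finger pad.
Only numpy, scipy, OpenCV 4.12 (cv2) and the standard library are available. Lean on these libraries where they do the work, as an engineer would, in place of code of your own. Each camera call takes 0.05 s, during which the arm holds its last target. There are 200 camera calls.

TASK

Pack up the watercolours: pick up the loose metal tin from the table, hold it at the slope of the drawing board and lower it flat onto the floor of the carton's empty half before letting go, without dropping it. Then swing the carton's flap shut and press its front edge down until the tab slips behind the front wall's lip and the flap stays fully shut by itself. Do not knock over or push aside the other things on the table.

Things in the scene. Friction and masses are not known exactly. Their poses are not given: they have to be found in the camera images.
- tin: loose flat closed aluminium watercolour tin with a dark line round it, 84 x 40 x 22 mm (its x, y, z), rounded edges, about 110 g, lying flat on the table left or right of the drawing board, its 84 mm side within about 35 degrees of straight away from the robot; origin at the centre of its underside. The only loose tin
- tin_center (a point): centre of that tin, half-way up (11 mm above its underside); axes as the tin's: x along its 84 mm, y along its 40 mm, z up
- bay (a point): centre of the upper face of the floor of the carton's empty half. Axes are the carton's: x up the slope, away from the robot; y to the left, level; z square to the board, out of the carton's mouth, leaning 30 degrees from vertical towards the robot. The bay is 120 mm along x, 144 mm along y and 62 mm deep. The tin is to lie flat in it, its 84 mm side along x
- carton: open cardboard carton, 128 x 224 x 66 mm, walls and floor 4 mm, fixed on a plywood board (300 x 320 mm) that slopes up away from the robot at 30 degrees. Origin: centre of its underside; axes as the bay's. At -y, behind a 42 mm high divider, lie two packed tins, fixed. The front (-x) wall's inner lip is a round bead 6 mm thick, standing 3 mm in from the wall, centred 54 mm above the origin
- flap (a joint): flap angle about its hinge on the carton's uphill (+x) edge: 0 fully shut, flat on the rim and rigid below; 1.9 to 2.3 at the start (2.09 is vertical). Springy hinge: stays where left above about 0.65 rad; let go lower down it springs back up to about 0.6 rad, unless latched. The tab latches in the last 0.15 rad, needing 4 to 13 N at the front edge, and then holds it within 0.02 rad of shut
- flap_hinge (a point): middle of the flap's hinge line, at the flap's mid-thickness, 64 mm above the bay's floor along the carton's z. Axes are the flap's own, equal to the carton's when shut: the flap extends from here along its own -x, its outer face looks along its +z, the hinge line is along y. The cardboard flap is 128 mm long, 224 mm wide, 4 mm thick
- flap_edge (a point): middle of the flap's free edge on its outer face, 128 mm from the hinge. The tab, a strip 160 mm wide and 34 mm long, springy, with a bent-out barb, hangs square to the flap from its inner face 12 mm short of this edge
- jar: bystander: paint jar with white cap, 60 mm across, 62 mm high; origin under its centre
- tape: bystander: roll of paper tape lying flat, 96 mm across, 24 mm high; origin under its centre
- knife: bystander: palette knife with wooden handle lying on the table, 200 mm long; origin underneath it
- cup: bystander: white mug, 80 mm across, 95 mm high; origin under its centre
- pot: bystander: small glass pot with black cap, 44 mm across, 45 mm high; origin under its centre
- brushcan: bystander: steel can of upright brushes, 90 mm across, 110 mm high, 260 mm with the brushes; origin under its centre

How it is judged:
By the outcome, as a careful person would: the job done as asked, in the order asked, and still so for the second after the job is handed in, with the robot touching nothing.
It also fails if it takes over 62 s, if anything falls off the work surface, if the arm or the gripper's body presses on something with over 40 N, if the wrist force passes 120 N, or if a joint passes its speed limit or range.

## Working session

There is one attempt and no reset: what is moved stays moved. The work goes in short steps, each a Python script; the robot and the scene stay as the last script left them, time stands still between calls to the robot, and variables do not carry over. Pictures are saved under pics/ and viewed, at most 10 in all, crops included, and the job is handed in when it is done.

```bash
mkdir -p pics
python3 - <<'E'
from workcell import r, optics
import cv2,numpy as np
for n in("top","side"):
    im,d=optics.get_image(n); cv2.imwrite(f"pics/{n}0.png",im[:,:,::-1]); np.save(f"{n}0.npy",d); np.save(f"{n}0im.npy",im)
    m=optics.camera_model(n); print(n,m, (d>0).mean())
print(optics.camera_model("wrist")); print(r.read_state())
E
```

```text
top {'K': array([[454.85744121,   0.        , 325.13074686],
       [  0.        , 454.85744121, 238.89027349],
       [  0.        ,   0.        ,   1.        ]]), 'k1': -0.08147446012872626, 'R': array([[ 0.02148689, -0.99942161, -0.02635843],
       [-0.98084723, -0.01596781, -0.19412301],
       [ 0.19358984,  0.03002469, -0.98062301]]), 't': array([0.02914322, 0.48947838, 1.18297724])} 0.9960807291666667
side {'K': array([[578.05077498,   0.        , 325.0535988 ],
       [  0.        , 578.05077498, 243.46238564],
       [  0.        ,   0.        ,   1.        ]]), 'k1': 0.04823072547906744, 'R': array([[ 0.87821667, -0.47811752, -0.01179443],
       [-0.37320086, -0.66966425, -0.64208326],
       [ 0.29909295,  0.56828992, -0.76654418]]), 't': array([-0.42482026,  0.26927971,  1.24913794])} 0.996083984375
{'K': array([[333.43421018,   0.        , 322.15265644],
       [  0.        , 333.43421018, 237.58602407],
       [  0.        ,   0.        ,   1.        ]]), 'k1': -0.05140007612917708, 'tool_from_camera': array([[-7.04551886e-04, -9.63093953e-01, -2.69164526e-01,
       
[... 271 characters left out ...]
]])}
{'time_s': 0.1, 'joint_positions': array([ 1.14694287e+00,  3.42680147e-01,  1.52494394e+00,  2.34869711e-05,
        1.27541011e+00, -1.45993732e-01]), 'dq': array([-0.00070157, -0.00017686, -0.00267159, -0.00142624,  0.00031782,
       -0.00083051]), 'tau': array([ 2.37064647e-03, -4.34436893e+01, -2.46494043e+01,  7.20205344e-05,
        4.61457515e-03,  1.02859843e-05]), 'eef_pos': array([0.14383682, 0.50456462, 0.25567354]), 'eef_rot': array([ 1.38486727e-01,  9.90364027e-01, -6.88552997e-04, -2.13376393e-04]), 'contact_force': array([0.12774813, 0.36988444, 0.01957727]), 'torque': array([-0.00220051,  0.00212564,  0.00240503]), 'grip_force': 0.0, 'grip_width': 0.08499731562909917}
```

View pics/top0.png

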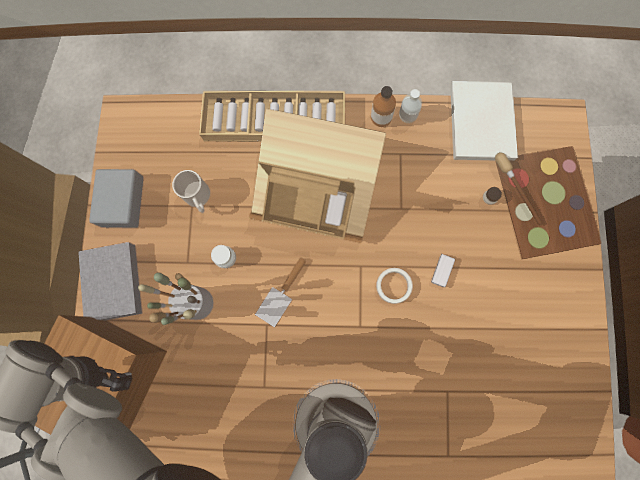

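View pics/side0.png

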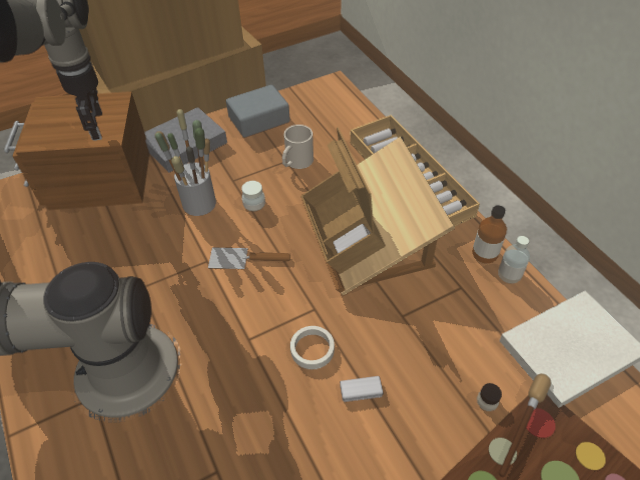

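The top view shows the tin at about (444,270), the carton at about (315,200) with its empty left half around (295,195), and the packed tin at (337,208). The flap is near vertical. In the side view the tin is at (362,388) and the flap at (350,165). Next I fit these from depth.

```bash
cat > h.py <<'E'
import numpy as np, cv2
from workcell import r, command_gripper, optics
from scipy.spatial.transform import Rotation as Ro
def rays(n,uv):
    m=optics.camera_model(n); K=m["K"]
    uv=np.asarray(uv,float).reshape(-1,2)
    return cv2.undistortPoints(uv[:,None],K,np.array([m["k1"],0,0,0,0.]))[:,0]
def cloud(n,d,wp=None):
    m=optics.camera_model(n)
    v,u=np.mgrid[:480,:640]; x=rays(n,np.c_[u.ravel(),v.ravel()])
    P=np.c_[x,np.ones(len(x))]*d.reshape(-1,1)
    if n=="wrist":
        T=m["tool_from_camera"]; P=P@T[:3,:3].T+T[:3,3]
        W=P@Ro.from_quat(wp[1]).as_matrix().T+wp[0]
    else: W=(P-m["t"])@m["R"]
    W[d.ravel()==0]=np.nan
    return W.reshape(480,640,3)
def rect(W,mask):
    (c,s,a)=cv2.minAreaRect(W[mask][:,:2].astype(np.float32))
    b=cv2.boxPoints((c,s,a)); e=[b[1]-b[0],b[2]-b[1]]; e=max(e,key=np.linalg.norm)
    if e[0]<0:e=-e
    return np.array(c),s,np.arctan2(e[1],e[0])
E
python3 - <<'E'
from h import *
for n,c in(("top",(444,270)),("side",(362,388))):
    d=np.load(n+"0.npy"); im=np.load(n+"0im.npy"); W=cloud(n,d)
    far=(W[...,0]>.3)&(W[...,0]<.6)&(abs(W[...,1])<.1); 
    z=W[...,2]; t=far&(abs(z)<.01); print(n,"table z",np.median(z[t]),z[t].std())
    y,x=np.mgrid[:480,:640]; near=(abs(x-c[0])<35)&(abs(y-c[1])<35)
    mk=near&(z>.012)&(z<.035); print("tin",rect(W,mk),np.median(z[mk]),mk.sum())
    # board plane: ply uphill of the carton
    pts=[(340,140),(300,150),(350,165),(330,150)] if n=="top" else [(400,190),(390,220),(410,210),(400,240)]
    print([W[b,a].round(3) for a,b in pts])
    Q=np.concatenate([W[b-8:b+8,a-8:a+8].reshape(-1,3) for a,b in pts]); c0=Q.mean(0); nn=np.linalg.svd(Q-c0)[2][2]; nn*=np.sign(nn[2])
    print("normal",nn,"tilt",np.degrees(np.arccos(nn[2])),"yaw",np.degrees(np.arctan2(-nn[1],-nn[0])),"rms",((Q-c0)@nn).std(),"c0",c0)
im=np.load("top0im.npy")[100:250,220:410,::-1]; cv2.imwrite("pics/c.png",cv2.resize(im,None,fx=4,fy=4,interpolation=cv2.INTER_CUBIC))
E
```

```text
top table z -0.0010643274404689672 0.002516451150726554
tin (array([ 0.39350262, -0.25965065]), (0.07493381947278976, 0.15524016320705414), np.float32(-0.869146)) 0.020308197146166444 487
[array([0.732, 0.002, 0.148]), array([0.714, 0.108, 0.123]), array([ 0.674, -0.025,  0.12 ]), array([0.711, 0.028, 0.131])]Traceback (most recent call last):
  File "<stdin>", line 11, in <module>
    u, s, vh = gufunc(a, signature=signature)
               ~~~~~~^^^^^^^^^^^^^^^^^^^^^^^^
    raise LinAlgError("SVD did not converge")
numpy.linalg.LinAlgError: SVD did not converge
```

```bash
cat > m1.py <<'E'
from h import *
for n,c in(("top",(444,270)),("side",(362,388))):
    d=np.load(n+"0.npy"); W=cloud(n,d); z=W[...,2]
    mk=((z>.012)&(z<.035)).astype(np.uint8); _,lab=cv2.connectedComponents(mk); mk=lab==lab[c[1],c[0]]
    q=rect(W,mk);print(n,"tin",q[0],q[1],np.degrees(q[2]),np.median(z[mk]),mk.sum())
    pts=[(340,140),(300,145),(350,160),(330,150)] if n=="top" else [(400,190),(390,220),(410,210),(400,240)]
    Q=np.concatenate([W[b-8:b+8,a-8:a+8].reshape(-1,3) for a,b in pts]); Q=Q[np.isfinite(Q[:,0])]
    for _ in range(4):
        c0=np.median(Q,0); c0=Q.mean(0); nn=np.linalg.svd(Q-c0,full_matrices=False)[2][2]; e=(Q-c0)@nn; Q=Q[abs(e)<max(.004,2*e.std())]
    nn*=np.sign(nn[2])
    print("normal",nn,"tilt",np.degrees(np.arccos(nn[2])),"yaw",np.degrees(np.arctan2(-nn[1],-nn[0])),"rms",((Q-c0)@nn).std(),"c0",c0)
im=np.load("top0im.npy")[100:250,220:410,::-1]; cv2.imwrite("pics/c.png",cv2.resize(im,None,fx=4,fy=4,interpolation=cv2.INTER_CUBIC))
E
python3 m1.py
```

```text
top tin [ 0.41406474 -0.28529504] (0.04134894907474518, 0.0852561816573143) -20.5828 0.02020145865795721 465
normal [-0.49292136  0.10300474  0.86395518] tilt 30.23638615261424 yaw -11.80313014525761 rms 0.001916677771891846 c0 [0.71433224 0.03030979 0.13483754]
side tin [ 0.41295987 -0.28751776] (0.044577982276678085, 0.08471149206161499) -21.02493 0.022028827272788973 810
normal [-0.49646484  0.10951323  0.86112108] tilt 30.55730846356952 yaw -12.439443581795059 rms 0.0018361507050272984 c0 [0.68713591 0.00378191 0.12332822]
```

View pics/c.png

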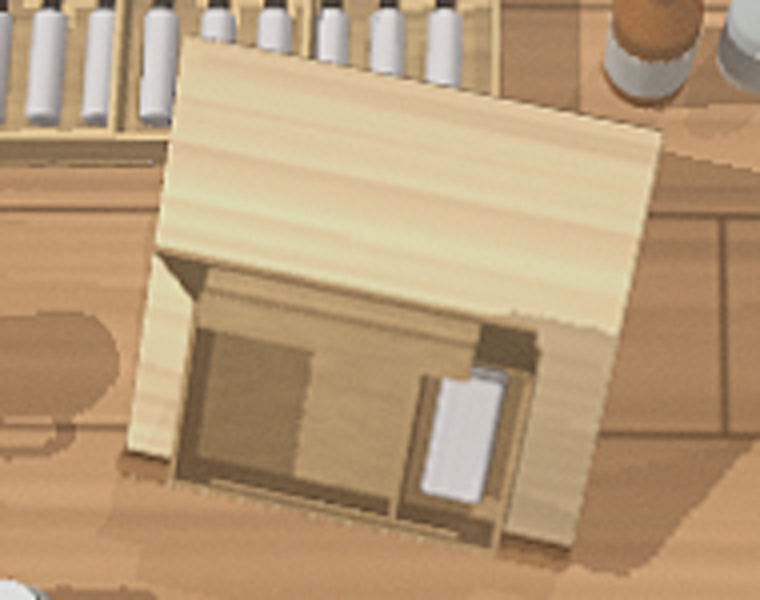

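The zoomed view shows the carton front rim corners at crop (172,480) and (497,550), which are full-frame (263,220) and (344.2,237.5). The carton yaw is about -12°. The tin measures 85x42 mm at (0.413,-0.286), yaw -21°, which is consistent with its given size.

```bash
cat > m2.py <<'E'
from h import *
# fine yaw from crop board/rim edges + rim-plane cast
def cast(n,uv,nn,dd):
    m=optics.camera_model(n); x=rays(n,uv); D=np.c_[x,np.ones(len(x))]@m["R"]; o=-m["R"].T@m["t"]
    return o+D*((dd-o@nn)/(D@nn))[:,None]
yaw=np.radians(-12.)
Rc=(Ro.from_euler("z",yaw)*Ro.from_euler("y",-30,degrees=True)).as_matrix(); nn=Rc[:,2]
db=np.mean([np.dot(nn,[0.71433224,0.03030979,0.13483754]),np.dot(nn,[0.68713591,0.00378191,0.12332822])])
print("db",[np.dot(nn,[0.71433224,0.03030979,0.13483754]),np.dot(nn,[0.68713591,0.00378191,0.12332822])])
crop=lambda a:np.array(a)/4+[220,100]
A=cast("top",crop([(172,480),(497,550)]),nn,db+.066); print("front rim corners",A,np.linalg.norm(A[1]-A[0]),"yaw",np.degrees(np.arctan2(*(A[1]-A[0])[[0,1]]*[1,-1])))
B=cast("top",crop([(185,38),(658,132),(128,452),(572,548)]),nn,db); print("board",B.round(3)); 
for i,j in((0,1),(2,3),(0,2),(1,3)): v=(B[j]-B[i])@Ro.from_euler("y",-30,degrees=True).as_matrix() if 0 else B[j]-B[i]; print(np.linalg.norm(v),np.degrees(np.arctan2(v[1],v[0])))
o=np.array([.6,.03,0]); o[2]=(db-nn[:2]@o[:2])/nn[2]   # point on board
for n in("top","side"):
    W=cloud(n,np.load(n+"0.npy")); C=((W-o)@Rc).reshape(-1,3)
    C=C[(abs(C[:,0])<.25)&(abs(C[:,1])<.2)&np.isfinite(C[:,0])]
    s=C[(C[:,2]>.060)&(C[:,2]<.072)&(C[:,0]<.1)]
    print(n,"rim x",np.percentile(s[:,0],[1,5,50,95,99]).round(4),"y",np.percentile(s[:,1],[1,5,50,95,99]).round(4),len(s))
    f=C[(C[:,2]>.085)&(C[:,2]<.185)&(abs(C[:,1])<.15)]
    if len(f)>20:
        p=np.polyfit(f[:,2],f[:,0],1); print("flap x at z=.068",np.polyval(p,.068),"slope",p[0],"angle",np.pi/2+np.arctan(p[0]),"y",np.percentile(f[:,1],[1,50,99]),"zmax",f[:,2].max(),len(f))
    fl=C[(C[:,2]<.012)&(C[:,2]>-.01)&(abs(C[:,0])<.04)&(C[:,1]>-.02)&(C[:,1]<.08)]; print("floor",np.median(fl[:,2]),len(fl))
print("o",o)
E
python3 m2.py
```

```text
db [np.float64(-0.22943756847398655), np.float64(-0.22886164769744377)]
front rim corners [[ 0.5298146   0.20350388  0.08638709]
 [ 0.4856559  -0.01279761  0.08741355]] 0.2207654382394945 yaw -11.538572006744952
board [[ 0.808  0.196  0.168]
 [ 0.744 -0.111  0.169]
 [ 0.564  0.246  0.025]
 [ 0.5   -0.065  0.026]]
0.31422988176215977 -101.72277256535384
0.31802475791509843 -101.62035069287788
0.28692010678076313 168.36996308917944
0.2862888287657421 169.24675598943634
top rim x [-0.2499 -0.249  -0.0838  0.0249  0.0412] y [-0.1963 -0.1878  0.0348  0.1592  0.1896] 648
flap x at z=.068 0.04277808739632927 slope 0.3581896146753703 angle 1.9147483053029886 y [-0.06297494  0.03068446  0.14788155] zmax 0.1849950916405094 776
floor 0.002824797149080907 496
side rim x [-0.2498 -0.249  -0.0842  0.0392  0.0419] y [-0.196  -0.187  -0.004   0.1579  0.1794] 966
flap x at z=.068 0.0425706727100976 slope 0.3760460030150936 angle 1.9304837252928817 y [-0.06710365  0.00023944  0.14252758] zmax 0.18499235156471103 822
floor 0.004388461952348758 295
o [0.6        0.03       0.07063996]
```

```bash
cat >> h.py <<'E'
YAW=np.radians(-11.7)
def Rcar(yaw=YAW): return (Ro.from_euler("z",yaw)*Ro.from_euler("y",-30,degrees=True)).as_matrix()
FLIP=np.diag([-1.,1,-1])  # tool x=-x, y=y, z=-z
def q(M): return Ro.from_matrix(M).as_quat()
def qtin(yaw): return q(Ro.from_euler("z",yaw).as_matrix()@FLIP)
def snap(name):
    s=r.read_state(); im,d=optics.get_image("wrist"); cv2.imwrite(f"pics/{name}.png",im[:,:,::-1])
    wp=(s["eef_pos"],s["eef_rot"]); np.savez(name,im=im,d=d,p=wp[0],q=wp[1]); return im,d,wp
E
python3 - <<'E'
from h import *
print(r.tip_extent)
Rc=Rcar(); o=np.array([.6,.03,.0706]); cc=o+Rc@[-.0205,.043,0]; print("carton",cc)
p=cc+Rc@[-.03,0.01,.27]; Q=q(Rc@FLIP)
print(r.solve_ik(p,Q))
r.reach(p,Q); snap("w1")
t=np.array([.4135,-.2863,.22]); Q=qtin(np.radians(-20.8)); r.reach(t,Q); snap("w2"); print(r.read_state()["time_s"],r.read_state()["joint_positions"])
E
```

```text
0.025
carton [0.5913352  0.07570677 0.06035   ]
[ 0.22994057 -0.01111898  2.01048026 -0.3375634   0.6880555  -0.92419846]
3.4917 [-7.55855122e-01  3.34501565e-01  1.64132551e+00  9.44643558e-05
  1.16536605e+00 -1.96539692e+00]
```

View pics/w1.png

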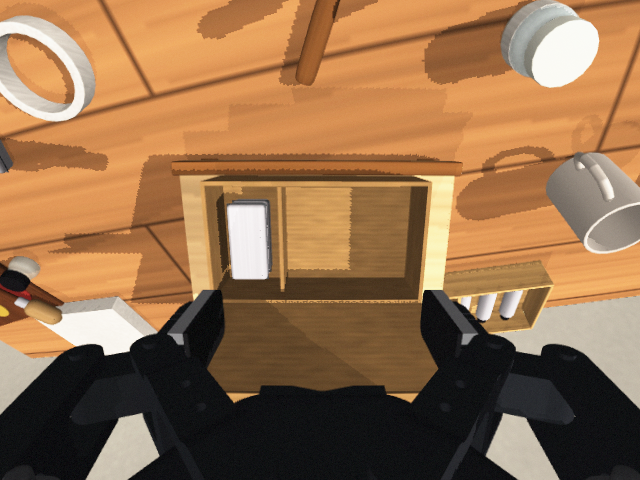

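View pics/w2.png

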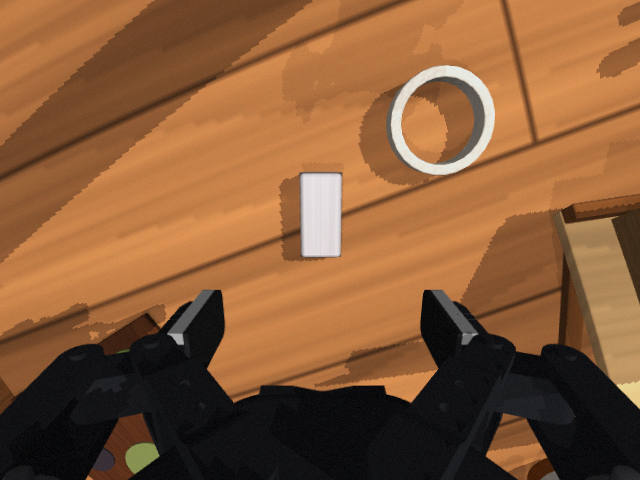

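The w1 view looks square into the carton: front rim corners at about (203,180) and (433,181), divider at about column 282, hinge row about 301. In w2 the tin covers (301,172) to (341,257), aligned with the tool. Now I compute both.

Run:
```python
from h import *
z=np.load("w2.npz"); W=cloud("wrist",z["d"],(z["p"],z["q"]))
mk=((W[...,2]>.011)&(W[...,2]<.035)).astype(np.uint8); _,lab=cv2.connectedComponents(mk); mk=lab==lab[215,321]
a=rect(W,mk); print("tin",a[0],a[1],np.degrees(a[2]),np.median(W[mk][:,2]))
# ray cast of colour mask onto z=.022
hsv=cv2.cvtColor(z["im"],cv2.COLOR_RGB2HSV); mk=((hsv[...,1]<50)&(hsv[...,2]>140)).astype(np.uint8); _,lab=cv2.connectedComponents(mk); mk=lab==lab[215,321]
def castw(z,uv,nn,dd):
    T=optics.camera_model("wrist")["tool_from_camera"]; R=Ro.from_quat(z["q"]).as_matrix()
    x=rays("wrist",uv); D=np.c_[x,np.ones(len(x))]@(R@T[:3,:3]).T; o=z["p"]+R@T[:3,3]
    return o+D*((dd-o@nn)/(D@nn))[:,None]
v,u=np.nonzero(mk); P=castw(z,np.c_[u,v],np.array([0,0,1.]),.022)
c,s,_=cv2.minAreaRect(P[:,:2].astype(np.float32)); print("tin colour",c,s)
z=np.load("w1.npz"); Rc=Rcar(); W=cloud("wrist",z["d"],(z["p"],z["q"])); cc=np.array([0.5913352,0.07570677,0.06035]); C=((W-cc)@Rc)
g=z["im"]; 
for nm,(u0,u1,v0,v1) in dict(ply_l=(188,198,230,290),ply_r=(432,444,215,280),floor=(300,340,200,260)).items():
    b=C[v0:v1,u0:u1].reshape(-1,3); print(nm,np.nanmedian(b,0).round(4), "tilt dz/dx,dz/dy",np.linalg.lstsq(np.c_[b[:,:2],np.ones(len(b))],b[:,2],rcond=None)[0][:2])
nn=Rc[:,2]; 
for nm,h,uv in(("rim",.066,[(203,180),(433,181),(203,301),(431,301)]),("floor",.004,[(288,189),(420,189),(288,270),(406,277)])):
    print(nm,((castw(z,uv,nn,nn@cc+h)-cc)@Rc).round(4))
# row/col height profiles
print("col320",[(v,*C[v,320].round(3)) for v in range(176,196,2)]); print("row230",[(u,*C[230,u].round(3)) for u in list(range(200,226,3))+list(range(405,440,3))])
b=C.reshape(-1,3); b=b[(b[:,2]>.09)&(b[:,2]<.17)&(abs(b[:,1])<.09)&(b[:,0]>.04)]; p=np.polyfit(b[:,2],b[:,0],1); print("flap",p,np.pi/2+np.arctan(p[0]),np.polyval(p,.068),len(b))
```

```text
tin [ 0.41278821 -0.28660223] (0.040591344237327576, 0.08460093289613724) -20.428253 0.021911640601730314
tin colour (0.4121304452419281, -0.28624188899993896) (0.03848506137728691, 0.08183304965496063)
 ** On entry to DLASCL parameter number  4 had an illegal value
 ** On entry to DLASCL parameter number  4 had an illegal valueTraceback (most recent call last):
  File "<stdin>", line 16, in <module>
    x, resids, rank, s = _umath_linalg.lstsq(a, b, rcond,
                         ~~~~~~~~~~~~~~~~~~~^^^^^^^^^^^^^
                                             signature=signature)
                                             ^^^^^^^^^^^^^^^^^^^^
    raise LinAlgError("SVD did not converge in Linear Least Squares")
numpy.linalg.LinAlgError: SVD did not converge in Linear Least Squares
```

```bash
cat >> h.py <<'E'
def castw(z,uv,nn,dd):
    T=optics.camera_model("wrist")["tool_from_camera"]; R=Ro.from_quat(z["q"]).as_matrix()
    x=rays("wrist",uv); D=np.c_[x,np.ones(len(x))]@(R@T[:3,:3]).T; o=z["p"]+R@T[:3,3]
    return o+D*((dd-o@nn)/(D@nn))[:,None]
E
python3 - <<'E'
from h import *
Q=qtin(np.radians(-20.5)); p=np.array([.4127,-.2865,.09])
r.reach(p,Q); command_gripper(.065,40)
print(r.move_straight([p[0],p[1],.028],Q,speed=.08,max_force=8))
command_gripper(.03,40); s=r.read_state(); print({k:s[k] for k in("time_s","grip_width","grip_force","contact_force","eef_pos")})
r.move_straight([p[0],p[1],.16],Q,speed=.1); s=r.read_state(); print({k:s[k] for k in("time_s","grip_width","grip_force","contact_force")}); snap("w3")
z=np.load("w1.npz"); Rc=Rcar(); W=cloud("wrist",z["d"],(z["p"],z["q"])); cc=np.array([0.5913352,0.07570677,0.06035]); C=((W-cc)@Rc)
for nm,(u0,u1,v0,v1) in dict(ply_l=(188,198,230,290),ply_r=(436,446,215,280),floor=(300,340,200,260)).items():
    b=C[v0:v1,u0:u1].reshape(-1,3); b=b[np.isfinite(b[:,0])]; print(nm,np.median(b,0).round(4), "tilt dz/dx,dz/dy",np.linalg.lstsq(np.c_[b[:,:2],np.ones(len(b))],b[:,2],rcond=None)[0][:2])
nn=Rc[:,2]; 
for nm,h,uv in(("rim",.066,[(203,180),(433,181),(203,301),(431,301)]),("floor",.004,[(288,189),(420,189),(288,270),(406,277)])):
    print(nm,((castw(z,uv,nn,nn@cc+h)-cc)@Rc).round(4).tolist())
print("col320",[(v,*C[v,320].round(3).tolist()) for v in range(174,196,2)]); print("row230",[(u,*C[230,u].round(3).tolist()) for u in list(range(200,226,3))+list(range(405,440,3))])
b=C.reshape(-1,3); b=b[(b[:,2]>.09)&(b[:,2]<.17)&(abs(b[:,1])<.09)&(b[:,0]>.04)]; p=np.polyfit(b[:,2],b[:,0],1); print("flap",p,np.pi/2+np.arctan(p[0]),np.polyval(p,.068),len(b))
E
```

```text
False
{'time_s': 5.6917, 'grip_width': 0.039295141551293614, 'grip_force': 41.12056910991669, 'contact_force': array([0.42160349, 0.72682207, 6.40759546]), 'eef_pos': array([ 0.41304538, -0.2867748 ,  0.02868912])}
{'time_s': 7.1583, 'grip_width': 0.03911482499321055, 'grip_force': 40.416659116744995, 'contact_force': array([ 0.44278753,  1.00347696, -0.59013124])}
ply_l [ 0.0389 -0.1497  0.0005] tilt dz/dx,dz/dy [0.08481034 2.10363729]
ply_r [0.0224 0.1556 0.0005] tilt dz/dx,dz/dy [ 0.10270734 -2.00378946]
floor [-0.0008  0.0076  0.0046] tilt dz/dx,dz/dy [ 0.00046742 -0.00095697]
rim [[-0.0656, -0.1041, 0.066], [-0.0644, 0.1175, 0.066], [0.0622, -0.1166, 0.066], [0.0625, 0.1267, 0.066]]
floor [[-0.0486, -0.0285, 0.004], [-0.0487, 0.1238, 0.004], [0.0508, -0.0313, 0.004], [0.0603, 0.1148, 0.004]]
col320 [(174, -0.067, 0.008, 0.02), (176, -0.064, 0.008, 0.016), (178, -0.064, 0.008, 0.039), (180, -0.064, 0.009, 0.058), (182, -0.063, 0.009, 0.067), (184, -0.061, 0.009, 0.067), (186, -0.058, 0.009, 0.057), (188, -0.05, 0.008, 0.004), (190, -0.047, 0.008, 0.004), (192, -0.045, 0.008, 0.005), (194, -0.043, 0.008, 0.005)]
row230 [(200, 0.001, -0.137, -0.001), (203, 0.001, -0.133, 0.0), (206, -0.016, -0.106, 0.066), (209, -0.015, -0.104, 0.061), (212, -0.013, -0.104, 0.053), (215, -0.01, -0.104, 0.044), (218, -0.008, -0.104, 0.033), (221, -0.005, -0.104, 0.024), (224, -0.002, -0.104, 0.012), (405, 0.0, 0.109, 0.004), (408, -0.001, 0.112, 0.01), (411, -0.004, 0.112, 0.022), (414, -0.007, 0.112, 0.034), (417, -0.01, 0.112, 0.044), (420, -0.013, 0.112, 0.055), (423, -0.015, 0.112, 0.065), (426, -0.016, 0.114, 0.067), (429, 0.001, 0.139, 0.001), (432, 0.001, 0.143, 0.001), (435, 0.001, 0.147, 0.001), (438, 0.001, 0.15, 0.002)]
flap [0.43439906 0.0318293 ] 1.9806010473561395 0.061368437821741215 12905
```

```bash
cat >> h.py <<'E'
Rc=Rcar(); cc=np.array([0.5913352,0.07570677,0.06035])+Rc@[0,.004,.0005]
def car(x,y,z): return cc+Rc@[x,y,z]
QC=q(Rc@FLIP)
def st(*ks):
    s=r.read_state(); print({k:np.round(s[k],3).tolist() for k in ("time_s","contact_force","grip_width","grip_force")+ks})
E
python3 - <<'E'
from h import *
s=r.read_state(); p=s["eef_pos"].copy(); p[2]=.30
r.move_straight(p,speed=.2)
r.reach(car(-.002,.036,.26),QC); st("joint_positions")
snap("w4")
print(r.move_straight(car(-.002,.036,.10),QC,speed=.1,max_force=8)); st()
E
```

```text
{'time_s': 9.65, 'contact_force': [0.543, 0.507, -0.434], 'grip_width': 0.039, 'grip_force': 40.434, 'joint_positions': [0.27, 0.065, 1.913, -0.354, 0.721, -0.88]}
False
{'time_s': 11.45, 'contact_force': [0.563, 0.898, -0.773], 'grip_width': 0.039, 'grip_force': 40.435}
```

View pics/w4.png

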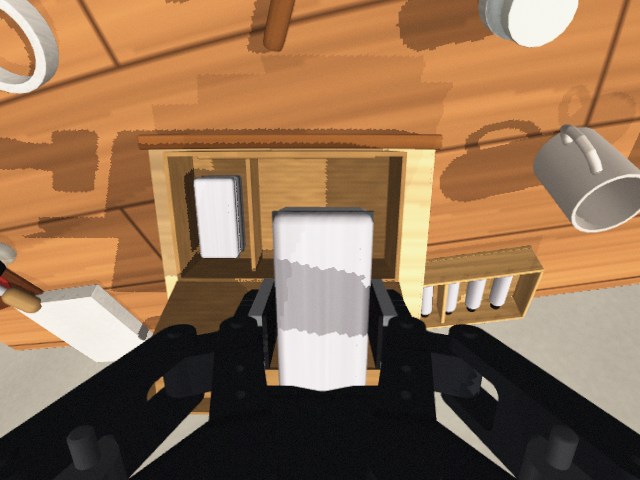

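The tin is held squarely at column 323 and lined up over the empty bay (columns 258 to 402). I lower it gently until it touches.

Run:
```python
from h import *
print(r.move_straight(car(-.002,.036,.040),QC,speed=.06,max_force=6)); st()
print(r.move_straight(car(-.002,.036,.028),QC,speed=.012,max_force=4)); st()
print(((r.read_state()["eef_pos"]-cc)@Rc).round(4))
```

```text
Traceback (most recent call last):
workcell.PlanningError: the arm cannot follow that straight line within its joint ranges
```

Run:
```python
from h import *
st("joint_positions")
for z in(.09,.08,.07,.06,.05,.04,.03):
    for x in(-.002,.008,-.008): 
        a=r.solve_ik(car(x,.036,z),QC); print(z,x,None if a is None else a.round(3).tolist())
Q2=q(Rc@FLIP@np.diag([-1.,-1,1]))
for z in(.1,.03): a=r.solve_ik(car(0,.036,z),Q2); print("flip",z,None if a is None else a.round(3).tolist())
for dt in(-5,-10,5,10):
    a=r.solve_ik(car(0,.036,.03),q(Rc@Ro.from_euler("y",dt,degrees=True).as_matrix()@FLIP)); print("pitch",dt,None if a is None else a.round(3).tolist())
for dt in(-10,-5,5,10):
    a=r.solve_ik(car(0,.036,.03),q(Rc@Ro.from_euler("z",dt,degrees=True).as_matrix()@FLIP)); print("yaw",dt,None if a is None else a.round(3).tolist())
```

```text
{'time_s': 11.45, 'contact_force': [0.563, 0.898, -0.773], 'grip_width': 0.039, 'grip_force': 40.435, 'joint_positions': [0.187, 0.379, 1.957, -0.561, 0.366, -0.698]}
0.09 -0.002 [0.182, 0.401, 1.955, -0.585, 0.349, -0.676]
0.09 0.008 [0.175, 0.403, 1.931, -0.546, 0.365, -0.723]
0.09 -0.008 [0.187, 0.4, 1.969, -0.61, 0.339, -0.645]
0.08 -0.002 [0.178, 0.423, 1.952, -0.61, 0.331, -0.652]
0.08 0.008 [0.171, 0.424, 1.928, -0.568, 0.347, -0.702]
0.08 -0.008 [0.182, 0.422, 1.966, -0.638, 0.322, -0.619]
0.07 -0.002 [0.174, 0.444, 1.949, -0.638, 0.315, -0.626]
0.07 0.008 [0.167, 0.445, 1.925, -0.591, 0.331, -0.68]
0.07 -0.008 [0.178, 0.444, 1.963, -0.668, 0.306, -0.591]
0.06 -0.002 [0.17, 0.466, 1.945, -0.667, 0.3, -0.598]
0.06 0.008 [0.163, 0.466, 1.921, -0.617, 0.315, -0.657]
0.06 -0.008 [0.174, 0.465, 1.959, -0.7, 0.29, -0.56]
0.05 -0.002 [0.166, 0.487, 1.94, -0.699, 0.285, -0.568]
0.05 0.008 [0.159, 0.488, 1.916, -0.644, 0.3, -0.631]
0.05 -0.008 None
0.04 -0.002 None
0.04 0.008 [0.155, 0.509, 1.911, -0.672, 0.286, -0.604]
0.04 -0.008 None
0.03 -0.002 None
0.03 0.008 None
0.03 -0.008 None
flip 0.1 [0.185, 0.38, 1.953, -0.553, 0.369, 2.435]
flip 0.03 None
pitch -5 None
pitch -10 None
pitch 5 [0.14, 0.533, 1.863, -0.417, 0.36, -0.864]
pitch 10 [0.124, 0.544, 1.8, -0.242, 0.478, -1.045]
yaw -10 None
yaw -5 None
yaw 5 None
yaw 10 None
```

Run:
```python
from h import *
for x,y,p in((.012,.036,0),(.010,.048,0),(.006,.056,0),(.01,.024,0),(.008,.046,1),(.005,.042,2),(0,.036,3)):
    for z in (.033,.028):
        a=r.solve_ik(car(x,y,z),q(Rc@Ro.from_euler("y",p,degrees=True).as_matrix()@FLIP)); print(x,y,p,z,None if a is None else a.round(3).tolist())
```

```text
0.012 0.036 0 0.033 [0.15, 0.524, 1.898, -0.67, 0.283, -0.611]
0.012 0.036 0 0.028 None
0.01 0.048 0 0.033 [0.175, 0.531, 1.886, -0.686, 0.296, -0.574]
0.01 0.048 0 0.028 [0.173, 0.542, 1.883, -0.7, 0.29, -0.561]
0.006 0.056 0 0.033 [0.193, 0.536, 1.884, -0.709, 0.302, -0.536]
0.006 0.056 0 0.028 [0.191, 0.547, 1.881, -0.723, 0.295, -0.523]
0.01 0.024 0 0.033 None
0.01 0.024 0 0.028 None
0.008 0.046 1 0.033 [0.169, 0.53, 1.881, -0.621, 0.308, -0.642]
0.008 0.046 1 0.028 [0.167, 0.541, 1.879, -0.634, 0.302, -0.631]
0.005 0.042 2 0.033 [0.16, 0.528, 1.882, -0.565, 0.317, -0.704]
0.005 0.042 2 0.028 [0.158, 0.539, 1.879, -0.576, 0.31, -0.694]
0 0.036 3 0.033 [0.148, 0.525, 1.89, -0.519, 0.321, -0.758]
0 0.036 3 0.028 [0.146, 0.535, 1.887, -0.529, 0.313, -0.749]
```

Run:
```python
from h import *
r.move_straight(car(.010,.048,.10),QC,speed=.05)
print(r.move_straight(car(.010,.048,.040),QC,speed=.06,max_force=6)); st()
print(r.move_straight(car(.010,.048,.028),QC,speed=.01,max_force=4)); st()
print(((r.read_state()["eef_pos"]-cc)@Rc).round(4))
```

```text
False
{'time_s': 13.092, 'contact_force': [0.174, -0.128, -0.29], 'grip_width': 0.039, 'grip_force': 40.434}
True
{'time_s': 13.858, 'contact_force': [-2.734, -0.417, 3.578], 'grip_width': 0.039, 'grip_force': 41.042}
[0.0099 0.048  0.0327]
```

Contact came at 32.7 mm, exactly as predicted. Now I release, retreat and check.

Run:
```python
from h import *
command_gripper(.056); st()
r.move_straight(car(.010,.048,.12),QC,speed=.08); r.move_straight(car(-.03,.036,.26),QC,speed=.2); snap("w5"); st()
```

```text
{'time_s': 14.167, 'contact_force': [-0.95, -2.709, 1.737], 'grip_width': 0.056, 'grip_force': 0.0}
{'time_s': 16.35, 'contact_force': [-0.257, -0.517, -0.319], 'grip_width': 0.056, 'grip_force': 0.0}
```

View pics/w5.png

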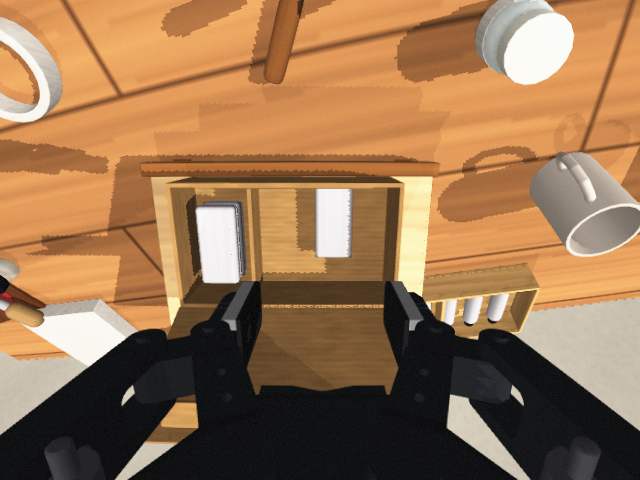

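The tin lies square in the bay at (333,222), but it has slid down the slope towards the front wall. I check that it lies flat, then plan the flap closing.

Run:
```python
from h import *
z=np.load("w5.npz"); W=cloud("wrist",z["d"],(z["p"],z["q"])); C=(W-cc)@Rc
b=C[192:252,320:348].reshape(-1,3); b=b[np.isfinite(b[:,0])]; print("tin top",np.median(b,0),np.linalg.lstsq(np.c_[b[:,:2],np.ones(len(b))],b[:,2],rcond=None)[0][:2])
m=np.isfinite(C[...,0])&(C[...,2]>.018)&(C[...,2]<.032)&(C[...,1]>-.02)&(C[...,1]<.1)&(abs(C[...,0])<.055); print(np.percentile(C[m],[1,99],axis=0))
b=C.reshape(-1,3); b=b[(b[:,2]>.09)&(b[:,2]<.15)&(abs(b[:,1])<.09)&(b[:,0]>.04)]; p=np.polyfit(b[:,2],b[:,0],1); a=np.pi/2+np.arctan(p[0]); print("flap angle",a,len(b))
# flap pushing feasibility: shut gripper behind the flap near its edge, tool dir options; hinge (.064,.068)
for y in (0,.0):
  for a in (2.0,1.7,1.4,1.1,.8,.5,.3,.15,0):
    H=np.array([.064,0,.068]); Ra=Ro.from_euler("y",a).as_matrix()
    row=[]
    for psi in (-30,-15,0,15,30,45):  # tool axis pitch relative to world-down, in carton plane
        M=Ro.from_euler("z",YAW).as_matrix()@Ro.from_euler("y",psi,degrees=True).as_matrix()@FLIP
        # tip on outer face, 110 mm from the hinge, finger 12mm thick allowance
        tip=car(*(H+Ra@[-.112,y,.002])); tcp=tip-.025*M[:,2]
        row.append(psi if r.solve_ik(tcp,q(M)) is not None else None)
    print(a,tip.round(3),row)
```

```text
tin top [-0.01768034  0.04751851  0.0260634 ] [ 0.00071827 -0.00171258]
[[-0.05297628  0.02878938  0.02230683]
 [ 0.02312062  0.06767074  0.02766963]]
flap angle 1.979839994327682 7823
2.0 [0.604 0.077 0.263] [-30, -15, 0, 15, 30, 45]
1.7 [0.573 0.084 0.256] [-30, -15, 0, 15, 30, 45]
1.4 [0.544 0.09  0.239] [-30, -15, 0, 15, 30, 45]
1.1 [0.522 0.094 0.214] [-30, -15, 0, 15, 30, 45]
0.8 [0.508 0.097 0.184] [-30, -15, 0, 15, 30, 45]
0.5 [0.503 0.098 0.151] [-30, -15, 0, 15, 30, 45]
0.3 [0.506 0.098 0.129] [-30, -15, 0, 15, 30, 45]
0.15 [0.51  0.097 0.113] [None, -15, 0, 15, 30, 45]
0 [0.517 0.095 0.097] [None, -15, 0, 15, 30, 45]
2.0 [0.604 0.077 0.263] [-30, -15, 0, 15, 30, 45]
1.7 [0.573 0.084 0.256] [-30, -15, 0, 15, 30, 45]
1.4 [0.544 0.09  0.239] [-30, -15, 0, 15, 30, 45]
1.1 [0.522 0.094 0.214] [-30, -15, 0, 15, 30, 45]
0.8 [0.508 0.097 0.184] [-30, -15, 0, 15, 30, 45]
0.5 [0.503 0.098 0.151] [-30, -15, 0, 15, 30, 45]
0.3 [0.506 0.098 0.129] [-30, -15, 0, 15, 30, 45]
0.15 [0.51  0.097 0.113] [None, -15, 0, 15, 30, 45]
0 [0.517 0.095 0.097] [None, -15, 0, 15, 30, 45]
```

The tin is flat, with its top at 26.1 mm and slopes below 0.002. The flap stands at 1.98 rad. I take the closed fingers behind the flap and sweep it down along its arc.

```bash
cat >> h.py <<'E'
def tool(a,L,psi,pen=0.,y=0.):
    """TCP pose with the shut fingertips on the flap's outer face at angle a, tip centre L from the hinge, pressed in by pen"""
    M=Ro.from_euler("z",YAW).as_matrix()@Ro.from_euler("y",psi,degrees=True).as_matrix()@FLIP
    d=np.radians(psi+30)-a
    tip=np.array([.064,0,.068])+Ro.from_euler("y",a).as_matrix()@[-L,y,.002+.011*abs(np.sin(d))-pen]
    return car(*tip)-r.tip_extent*M[:,2],q(M)
E
python3 - <<'E'
from h import *
p=r.read_state()["eef_pos"].copy(); p[2]=.40; r.move_straight(p,speed=.25); command_gripper(0,20)
p0,Q=tool(2.25,.105,0,-.02); print(p0)
r.reach(p0+[0,0,.13],Q); r.move_straight(p0,Q,speed=.15,max_force=6); st()
for a in np.arange(2.05,.69,-.15):
    p,Q=tool(a,.108,0); hit=r.move_straight(p,Q,speed=.1,max_force=15)
    s=r.read_state(); print(round(a,2),hit,s["contact_force"].round(1))
    if hit: break
st()
im,d=optics.get_image("side"); cv2.imwrite("pics/s1.png",im[:,:,::-1])
E
```

```text
[0.66061193 0.06544512 0.27531046]
{'time_s': 19.533, 'contact_force': [0.379, 0.145, 0.405], 'grip_width': 0.001, 'grip_force': 0.0}
2.05 False [ 0.1 -0.  -0.3]
1.9 False [ 0.1 -0.1  0.6]
1.75 False [0.1 0.1 0.8]
1.6 False [ 0.5  0.2 -0.2]
1.45 False [0.5 0.3 0.4]
1.3 False [ 0.6 -0.5  0.3]
1.15 False [-0.   0.1  0.3]
1.0 False [ 0.3 -0.4  0.9]
0.85 False [ 0.2 -0.9 -0.3]
0.7 False [1.  0.  0.7]
{'time_s': 23.0, 'contact_force': [0.978, 0.032, 0.678], 'grip_width': -0.0, 'grip_force': 0.0}
```

View pics/s1.png

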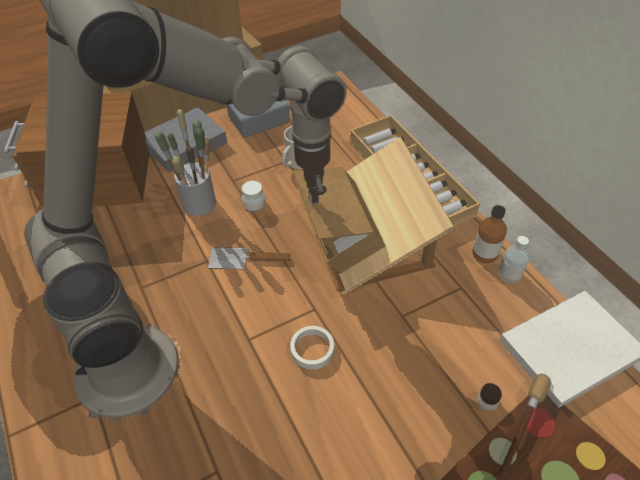

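The flap has followed the finger down to about 0.7 rad, with the fingertip at (317,198) near its front edge. I continue down and press.

Run:
```python
from h import *
for a in (.55,.4,.3,.2):
    p,Q=tool(a,.108+.012*(.7-a)/.5,-15*(.7-a)/.5); hit=r.move_straight(p,Q,speed=.08,max_force=15); print(a,hit,r.read_state()["contact_force"].round(1))
    if hit: break
n=Rc[:,2]
for a,pen in ((.15,0),(.1,0),(.05,0),(.02,0),(0,0),(0,.002),(0,.004),(0,.006),(0,.008)):
    p,Q=tool(a,.120,-15,pen); hit=r.move_straight(p,Q,speed=.03,max_force=22); s=r.read_state(); f=s["contact_force"]@n; print(a,pen,hit,round(f,1),((s["eef_pos"]-p)@n).round(4))
    if hit or (f>22): break
st()
```

```text
0.55 False [0.3 0.1 0.5]
0.4 False [-0.2 -0.5 -0.1]
0.3 False [-0.5  0.1  0.3]
0.2 False [-0.3 -0.9  0.8]
0.15 0 False 0.5 -0.0001
0.1 0 False 0.5 -0.0002
0.05 0 False 0.9 -0.0002
0.02 0 False 0.5 -0.0002
0 0 False 0.1 -0.0001
0 0.002 False 11.0 0.0007
0 0.004 False 30.0 0.0021
{'time_s': 26.433, 'contact_force': [-15.012, 1.533, 25.954], 'grip_width': -0.0, 'grip_force': 15.087}
```

Run:
```python
from h import *
p,Q=tool(0,.120,-15,-.06); r.move_straight(p,Q,speed=.06); r.hold(.3); r.move_straight(car(-.09,0,.24),q(Rc@FLIP),speed=.15)
im,d,wp=snap("w6"); st(); C=(cloud("wrist",d,wp)-cc)@Rc
b=C.reshape(-1,3); b=b[np.isfinite(b[:,0])&(abs(b[:,0])<.055)&(abs(b[:,1])<.09)&(b[:,2]<.13)&(b[:,2]>.04)]
p=np.polyfit(b[:,0],b[:,2],1); print("flap z(x)",p,"angle",-np.arctan(p[0]),len(b))
```

```text
{'time_s': 28.767, 'contact_force': [-1.003, -0.298, 0.716], 'grip_width': -0.0, 'grip_force': 0.0}
flap z(x) [-0.00476339  0.0706751 ] angle 0.004763356189408065 9340
```

View pics/w6.png

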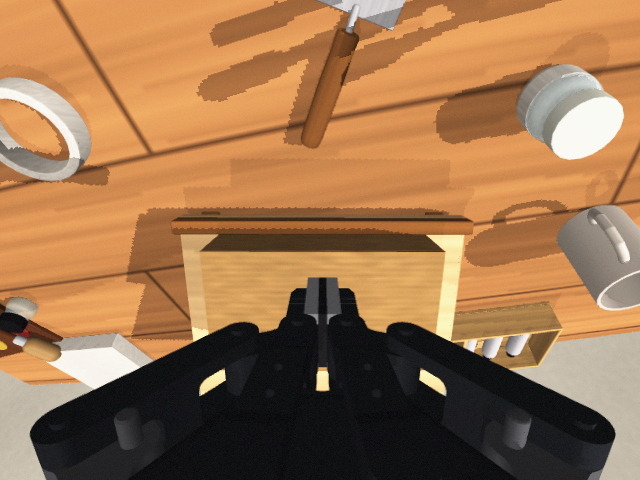

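The flap (rows 250 to 340) is flat on the rim at 0.005 rad, and it holds there with the robot clear. The bystanders have not moved.

```bash
python3 -c "
from workcell import r
print(r.finish_job())"
```

```text
the job is handed in; nothing more can be done
None
```

The tin lies flat in the carton's empty half (it slid a little down the slope to the front wall after I let go), the flap is latched shut (measured 0.005 rad), and the job was handed in at about 29 s; no verdict was shown.

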